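# Wedge a row of spring cartridges tight in its carrier

## Robot

A 7-joint arm with a two-finger parallel gripper is mounted at the origin on a cart in front of the work surface, level with it; the furniture and walls round the work are solid. World frame = base frame: x ahead of the robot, y to its left, z up, the work surface at z = 0. Lengths are in mm, angles in rad, forces in N, time in s.
With the tool pointing down it reaches from about 400 to 925 mm from the base axis. Payload 5.6 kg.
Tool frame: the origin (TCP) lies at the very end of the fingers, on their centre line; the grasp point (between the pads) lies 19 mm behind it (manip.grip_depth is the z of the grasp point in the tool frame, in mm); z points along the fingers, y is the line along which they close (so a half turn about z gives the same grasp; the last joint's range is limited). The gripper opens to 85 mm and grips with 20 to 120 N. Pads are 22 mm wide; open, the fingers measure 114 mm over their backs; the gripper's body (76 mm by 85 mm) begins 54 mm behind the grasp point. The pads swing forward as they close: fully open they stand 13 mm farther back than shut.
Start: joints at [-1.213, 0.468, -0.012, 1.603, 0.006, 1.071, -0.056], TCP at [253.641, 598.477, 231.29] pointing down, gripper open.
Joint ranges: [-2.53, 2.53], [-0.31, 2.02], [-1.57, 1.55], [0.28, 2.44], [-1.29, 4.43], [0.15, 1.84], [-2.92, 2.92]. Speed limits (rad/s): [2.57, 2.57, 3.14, 3.14, 3.14, 3.14, 3.14].

## Interface

Orientations are given as a 3x3 rotation matrix whose columns are the frame's x, y, z axes.
In Python, from bench import manip gives the robot as it stands. Calls block until the motion is done:
- manip.move_ptp(position, orientation): joint-space move of the TCP to a pose.
- manip.move_straight(position, orientation=None, max_speed=150, stop_force=None): straight line of the TCP; orientation=None keeps the orientation; max_speed is the mean speed in mm/s. With stop_force (N) it stops when the force on the tool has changed by that much, and returns True; else False.
- manip.set_joints(angles): joint-space move.
- manip.move_gripper(opening, squeeze=None): finger opening in mm; squeeze is the grip in N (None keeps the last); returns when the fingers have stopped.
- manip.dwell(seconds).
- manip.ik(position, orientation): joint angles nearest the present ones, or None.
- manip.snapshot(name): name is "side" or "top"; returns a dict with "image" (384x512x3 uint8, red, green, blue), "vfov" (degrees; the focal length in pixels is half the picture's height over the tangent of half this angle, whatever the lens; pixels are square), "cx", "cy" (the principal point, pixels), "extrinsics" (4x4, takes a point from camera to world coordinates). Camera axes: x right, y up, looking along -z (the intrinsics and any distortion apply to the point x, -y, -z); pixel columns grow to the right and rows downward; lengths in mm; the calibration is good to about 2 mm. A picture is of the moment at which its call begins. There is no depth.
A pose or a line that the arm cannot do raises manip.Unreachable and nothing moves.
- manip.finish_job(): hands the job in; it is judged then, once.
Readings, each from a call of its own:
- manip.get_clock(): time.
- manip.get_joints(): joint angles.
- manip.get_joint_vel(): joint speeds.
- manip.get_effort(): joint torques, N m.
- manip.get_tcp_pos(): TCP position.
- manip.get_ee_rot(): TCP orientation.
- manip.get_force(): force on the tool from outside, world axes, zero at the start.
- manip.get_wrist_torque(): the same for the moment, N m.
- manip.get_opening(): finger opening in mm.
- manip.get_finger_force(): force on a finger pad.
Only numpy, scipy, OpenCV 4.12 (cv2) and the standard library are available. Lean on these libraries where they do the work, as an engineer would, in place of code of your own. Each camera call takes 0.05 s, during which the arm holds its last target. There are 200 camera calls.

## Task

Slide the spring cartridge that stands alone on the front of the blue carrier across the carrier, upright and without lifting it, to the yellow spot at the end of the row, up against its neighbour. Then fetch the wooden wedge by its orange post, put it flat on the carrier, thin end first, into the gap between that cartridge and the red sprung end plate, and drive it away from the front until it has forced the red plate back about 5 mm and the row is locked tight. Let go and leave the wedge jammed there, with all three cartridges upright in line.

Things in the scene. Friction and masses are not known exactly. Their poses are not given: they have to be found in the camera images.
- carrier: Blue steel carrier fixed to the bench, 235 (x) x 250 (y) x 10 mm plate: x -150 to 85, y -135 to 115, top z = 10. Origin at bench level under the row line (x = 0). x runs from its open front to its back (the way the wedge is driven), y along the row to the left. Left: fixed end stop, face y = +100. Front lip x -35 to -29, y > 8, top z 27. White outline on the front part: parking area.
- home_spot (a point): Yellow round spot, 44 mm across, on the carrier's top at carrier x = 0, y = -32 mm: the third cartridge's place in the row, open to the front. Axes as the carrier. Behind the row stands a steel back fence, face at carrier x = 28.5, y > -62 only, top z = 44 mm; right of that, behind the wedge gap, the way is free.
- loose_pack_mid (a point): Centre, half-way up, of the lone spring cartridge that stands in the white outline: cream end caps, black coil, upright cylinder 52 mm across, 105 mm high, about 0.34 kg, standing on the carrier's top. Its own z axis is up, its yaw means nothing. Grip it in its upper half, with one finger towards the front and one towards the back, so that they clear the fence and the neighbour.
- row_pack_a_mid (a point): Centre, half-way up, of the first cartridge of the row (same kind, 52 mm across, 105 mm high), beside the fixed end stop, near carrier x = 0, y = +73 mm. Yaw means nothing.
- row_pack_b_mid (a point): Centre, half-way up, of the second cartridge of the row (same kind), near carrier x = 0, y = +20 mm. The row has up to 3 mm of slack; the third cartridge may push it up.
- wedge_grip (a point): Grip point in the loose wedge's upright orange post (18 x 18 mm, 40 to 104 mm above the underside), 82 mm above the underside. x to the thin end, z up. 145 mm long, 40 high, 0.2 kg: dark steel head 30 wide under the post (x -20 to +36 from it), then pale wood that narrows. Friction keeps it jammed. It starts on the robot's left; carry it over the actuator in mid-bench with its underside 0.3 m up.
- wedge_tip (a point): Middle of the wedge's thin end face (14 mm wide, 40 high), 20 mm above the underside; from the post x = +125, y = -8 mm. The width falls evenly from 30 mm at x = 35 to 14 mm at the tip. The right face (y = -15 from the post) is straight and goes along the red plate; the left face slopes by 10 degrees (y = +15 to -1) and bears on the cartridge. Same axes as the grip point.
- end_plate (a joint): How far the red sprung end plate is pushed back, to carrier -y (m; 0 at rest, stop 0.011). Spring: 2.4 N plus 1.2 N per mm. Plate: carrier x -45 to 55, top z 51 mm, face at y = -77.5 mm at rest. Gap to the packed row 21.5 mm: the wedge bears once its tip is some 42 mm past the row line (post at x = -83); 5 mm back takes some 70 mm (post x = -55). Driving takes about 10 to 20 N.
Things that resemble listed ones, but are neither listed nor needed, are in the scene too. Leave any green or purple look-alike of the part that bears loose_pack_mid alone.

How it is judged (in metres and radians):
On the way, in this order (a step that is already met when the one before it is completed fails the run):
1. the lone cartridge stands upright on the yellow spot, up against its neighbour (x of loose_pack_mid in the frame of carrier between -0.01 and 0.006 m and z of loose_pack_mid in the frame of carrier between 0.055 and 0.067 m and horizontal distance between loose_pack_mid and row_pack_b_mid below 0.0555 m and angle between loose_pack_mid's own z axis and vertical below 0.12 rad), for 0.2 s.
2. the wedge, flat in the gap, has forced the red end plate back by more than 4 mm (value of joint end_plate above 0.004 m and x of wedge_grip in the frame of carrier between -0.085 and -0.025 m and y of wedge_grip in the frame of carrier between -0.085 and -0.055 m and z of wedge_grip in the frame of carrier below 0.1 m and angle between wedge_grip's own z axis and vertical below 0.12 rad), for 0.2 s.
At the end, for the whole second after the job is handed in: Three cartridges upright (7 deg), on the row line within about 6 to 10 mm, neighbours touching (centres under 55.5 mm apart); wedge flat in the gap between the third and the red plate, post 25 to 85 mm in front of the row line, plate still held back over 4 mm; released, at rest (all of step 1 and all of step 2 and x of row_pack_a_mid in the frame of carrier between -0.008 and 0.006 m and x of row_pack_b_mid in the frame of carrier between -0.008 and 0.006 m and horizontal distance between row_pack_a_mid and row_pack_b_mid below 0.0555 m and angle between each of row_pack_a_mid, row_pack_b_mid's own z axis and vertical below 0.12 rad and velocity of joint end_plate below 0.003 m/s).
It fails at once if the lone cartridge is lifted off the carrier (more than 8 mm) (z of loose_pack_mid in the frame of carrier above 0.0705 m).
It fails at once if a cartridge is tipped by more than 20 degrees (angle between any of loose_pack_mid, row_pack_a_mid, row_pack_b_mid's own z axis and vertical above 0.35 rad).
It also fails if it takes over 72 s, if anything falls off the work surface, if the arm or the gripper's body presses on something with over 40 N, if the wrist force passes 120 N, or if a joint passes its speed limit or range.

## Working session

There is one attempt and no reset: what is moved stays moved. The work goes in short steps, each a Python script; the robot and the scene stay as the last script left them, time stands still between calls to the robot, and variables do not carry over. Pictures are saved under pics/ and viewed, at most 11 in all, crops included, and the job is handed in when it is done.

```bash
ls; mkdir -p pics
python3 - <<'E'
from bench import manip
import cv2
for n in("side","top"):
    s=manip.snapshot(n); cv2.imwrite(f"pics/{n}0.png",s["image"][:,:,::-1])
    print(n,{k:v for k,v in s.items() if k!="image"})
print(manip.get_clock(),manip.get_ee_rot(),manip.grip_depth)
E
```

```text
pics
side {'vfov': 55.72972192047706, 'cx': 257.0101817076375, 'cy': 192.69497754521868, 'extrinsics': array([[ 8.96289191e-01,  2.29287397e-01, -3.79595806e-01,
         1.42246418e+02],
       [-4.43156384e-01,  4.30892492e-01, -7.86094193e-01,
        -7.45073039e+02],
       [-1.66765087e-02,  8.72788033e-01,  4.87814457e-01,
         4.98345412e+02],
       [ 0.00000000e+00,  0.00000000e+00,  0.00000000e+00,
         1.00000000e+00]])}
top {'vfov': 55.325964050114614, 'cx': 252.61582904484504, 'cy': 197.35553293487638, 'extrinsics': array([[ 1.53385073e-03,  9.84785079e-01, -1.73769950e-01,
         2.94477903e+02],
       [-9.99916800e-01,  3.73601795e-03,  1.23465054e-02,
        -2.86761858e+01],
       [ 1.28078619e-02,  1.73736555e-01,  9.84708875e-01,
         1.17023780e+03],
       [ 0.00000000e+00,  0.00000000e+00,  0.00000000e+00,
         1.00000000e+00]])}
0.1 [[-9.20713879e-01  3.90237951e-01 -5.43079687e-04]
 [ 3.90238318e-01  9.20712623e-01 -1.52379216e-03]
 [-9.46212098e-05 -1.61490710e-03 -9.99998692e-01]] -18.700000000000003
```

View pics/top0.png

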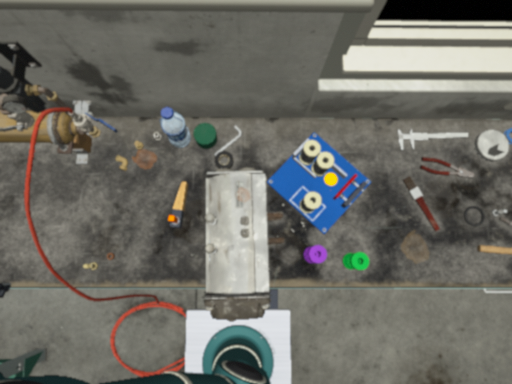

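View pics/side0.png

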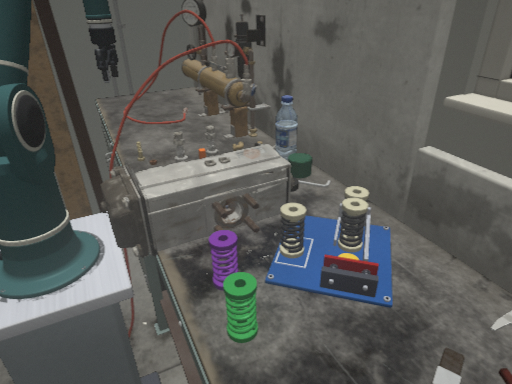

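The top view shows the carrier (blue) at about px (320,182), the loose cartridge at (312,201), row cartridges at (311,148) and (324,160), the yellow spot at (331,179), the red plate at (346,186), and the wedge at (178,203) with its post at (172,218), thin end up. I'll enlarge the carrier and the wedge next.

Run:
```python
import cv2,numpy as np
t=cv2.imread("pics/top0.png"); s=cv2.imread("pics/side0.png")
a=cv2.resize(t[130:235,262:376],None,fx=5,fy=5,interpolation=cv2.INTER_CUBIC)
b=cv2.resize(t[170:235,155:195],None,fx=5,fy=5,interpolation=cv2.INTER_CUBIC)
o=np.zeros((525,775,3),np.uint8); o[:,:570]=a; o[:325,572:772]=b; cv2.imwrite("pics/topc.png",o)
cv2.imwrite("pics/sidec.png",cv2.resize(s[180:310,260:400],None,fx=4.5,fy=4.5,interpolation=cv2.INTER_CUBIC))
```

```text
(no output)
```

View pics/topc.png

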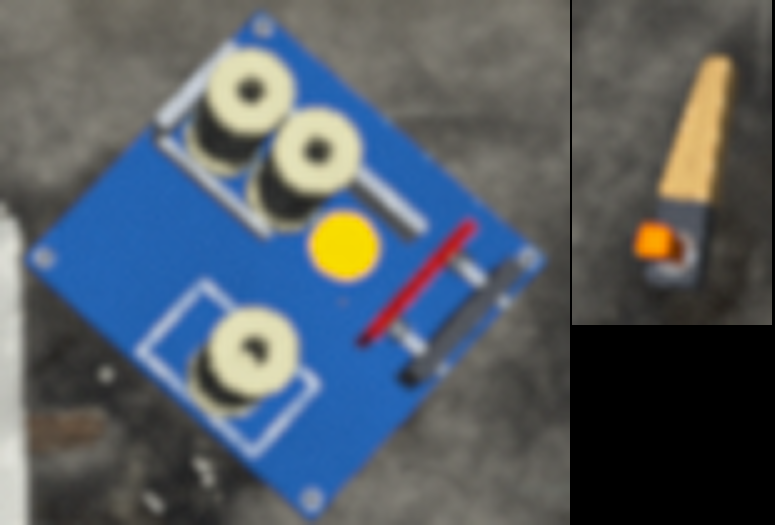

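View pics/sidec.png

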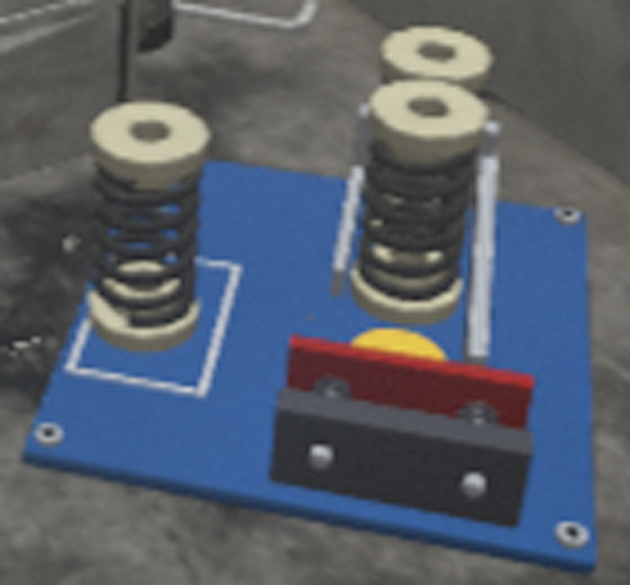

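The top crop shows all four carrier corners, at crop px (260,10), (25,257), (547,262) and (313,522). It also shows the cap tops, the spot, the wedge's bright orange post top at (655,242) and its wood tip at (718,60). The side crop agrees with this layout. Next I'll localise everything by colour on rectified planes.

```bash
cat > h.py <<'E'
from bench import manip
import cv2,numpy as np
def cam(s):
    f=s["image"].shape[0]/2/np.tan(np.radians(s["vfov"])/2)
    K=np.array([[f,0,s["cx"]],[0,f,s["cy"]],[0,0,1]]); E=s["extrinsics"]
    R=np.diag([1,-1,-1])@E[:3,:3].T
    return K,R,-R@E[:3,3]
def rect(s,z,x0,x1,y0,y1,m=2.):
    """world plane z -> image with m px/mm; col=(x-x0)*m,row=(y-y0)*m"""
    K,R,t=cam(s); H=K@np.c_[R[:,0],R[:,1],R[:,2]*z+t]
    W=H@np.array([[1/m,0,x0],[0,1/m,y0],[0,0,1]])
    return cv2.warpPerspective(s["image"],W,(int((x1-x0)*m),int((y1-y0)*m)),flags=cv2.INTER_CUBIC|cv2.WARP_INVERSE_MAP)
def proj(s,p):
    K,R,t=cam(s); q=(np.atleast_2d(p)@R.T+t)@K.T; return q[:,:2]/q[:,2:]
def mask(im,lo,hi): return cv2.inRange(cv2.cvtColor(im,cv2.COLOR_RGB2HSV),lo,hi)
def blobs(m,x0,y0,k=2.,amin=200):
    n,l,st,c=cv2.connectedComponentsWithStats(m)
    return [(c[i]/k+[x0,y0],st[i,4]/k/k,st[i,2:4]/k) for i in range(1,n) if st[i,4]/k/k>amin]
E
python3 - <<'E'
from h import *
np.set_printoptions(precision=1,suppress=True)
for n in("top","side"):
    s=manip.snapshot(n); B=(300,720,-450,0); 
    m=mask(rect(s,10,*B),(100,120,60),(125,255,255)); cs,_=cv2.findContours(m,0,2); c=max(cs,key=cv2.contourArea)
    hull=cv2.convexHull(c)
    ap=cv2.approxPolyDP(hull,12,True)[:,0]/2+[300,-450]; print(n,"corners",ap.tolist())
    r=cv2.minAreaRect(hull); print("rect",np.array(r[0])/2+[300,-450],np.array(r[1])/2,r[2])
    print("yellow",blobs(mask(rect(s,10,*B),(22,180,150),(33,255,255)),300,-450))
    print("caps",blobs(mask(rect(s,115,*B),(18,25,140),(35,130,255)),300,-450))
    W=(300,600,60,330)
    im=rect(s,104,*W); print("post",blobs(mask(im,(5,200,200),(16,255,255)),300,60,amin=60))
    m=mask(rect(s,40,*W),(10,70,120),(22,170,255))
    cs,_=cv2.findContours(m,0,2)
    for c in cs:
        if cv2.contourArea(c)>2000: print("wood",cv2.minAreaRect(c),(cv2.approxPolyDP(c,8,True)[:,0]/2+[300,60]).tolist())
    if n=="top": cv2.imwrite("pics/w40.png",cv2.resize(im,None,fx=1,fy=1)[:,:,::-1])
E
```

```text
top corners [[564.5, -415.5], [710.0, -259.0], [713.0, -238.0], [551.5, -89.5], [384.5, -269.5], [450.0, -334.5]]
rect [ 551.4 -257.2] [251.7 237.9] 46.619754791259766
yellow [(array([ 561.8, -296.4]), np.float64(1253.5), array([40. , 40.5]))]
caps [(array([ 612.9, -237.8]), np.float64(3714.75), array([87.5, 90.5])), (array([ 473. , -215.9]), np.float64(1799.75), array([51. , 50.5]))]
post [(array([422.1, 196.1]), np.float64(89.0), array([17.5, 18.5]))]
wood ((401.47296142578125, 250.3378143310547), (68.55435943603516, 189.8808135986328), 80.53767395019531) [[546.5, 171.0], [533.5, 166.0], [457.5, 175.0], [453.0, 179.0], [456.5, 206.5], [539.0, 186.5]]
side corners [[545.5, -434.0], [717.5, -254.5], [578.5, -118.5], [456.5, -193.5], [382.0, -278.5]]
rect [ 550.  -264.4] [254.5 234.1] 46.94808578491211
yellow []
caps [(array([ 497.9, -367.9]), np.float64(250.5), array([36.5, 33. ])), (array([ 399.2, -331.9]), np.float64(303.5), array([36.5, 34. ])), (array([ 614.4, -242.2]), np.float64(3779.0), array([88.5, 90.5])), (array([ 474.3, -220.2]), np.float64(1863.25), array([51.5, 51.5]))]
post []
wood ((565.5, 513.5), (51.0, 67.0), 90.0) [[566.5, 305.5], [574.0, 329.5], [582.0, 329.5], [584.0, 323.0], [599.5, 329.5], [596.5, 307.0]]
```

```bash
cat > fit.py <<'E'
from h import *
from scipy.optimize import least_squares
np.set_printoptions(precision=2,suppress=True)
s=manip.snapshot("top"); x0,y0=300,-450
m=mask(rect(s,10,300,720,-450,0),(100,120,60),(125,255,255)); cs,_=cv2.findContours(m,0,1); c=max(cs,key=cv2.contourArea)[:,0]/2+[x0,y0]
def loc(p,q):
    a=p[2]; R=np.array([[np.cos(a),-np.sin(a)],[np.sin(a),np.cos(a)]]); return (q-p[:2])@R
def f(p):
    d=np.abs(loc(p,c)+[32.5,10])-[117.5,125]
    e=np.max(d,1); return e
r=least_squares(f,[575,-267,-.76],loss="cauchy",f_scale=1.)
p=r.x; print("carrier",p,np.degrees(p[2]),"median|res|",np.median(np.abs(f(p))), "inliers",np.mean(np.abs(f(p))<2))
e=loc(p,c)+[32.5,10]; d=np.abs(e)-[117.5,125]
for ax in(0,1):
    for sg in(-1,1):
        k=(np.argmax(d,1)==ax)&(np.sign(e[:,ax])==sg)&(np.abs(d[:,ax])<4); print(ax,sg,k.sum(),d[k,ax].mean())
print("yellow",loc(p,np.array([561.8,-296.4])),"pair",loc(p,np.array([612.9,-237.8])),"loose",loc(p,np.array([473,-215.9])))
np.save("carrier.npy",p)
# wedge
m=mask(rect(s,40,300,600,60,330),(10,60,110),(24,190,255)); cs,_=cv2.findContours(m,0,1)
c=[k for k in cs if cv2.contourArea(k)>2000 and k[:,0,1].mean()/2+60<230]
for k in c:
    q=k[:,0]/2+[300,60]
    for nm,sel in(("left",q[:,1]>196-(q[:,0]-422)*.12),("right",q[:,1]<196-(q[:,0]-422)*.12)):
        w=q[sel&(q[:,0]>463)&(q[:,0]<532)].astype(np.float32); v=cv2.fitLine(w,cv2.DIST_HUBER,0,.01,.01).ravel(); print(nm,len(w),np.degrees(np.arctan(v[1]/v[0])),v[2:])
    print(q.min(0),q.max(0))
print("ik tests")
def Rz(a): # tool down, y along world angle a
    y=np.array([np.cos(a),np.sin(a),0]); z=np.array([0,0,-1.]); return np.c_[np.cross(y,z),y,z]
for sg in(0,np.pi):
  for P in([473,-216,66],[473,-216,250],[590,-262,66]): print(manip.ik(P,Rz(p[2]+sg)))
  for P in([422,196,63],[422,196,370]): print("w",manip.ik(P,Rz(-.08+sg)))
  for P in([435,-190,73],[435,-190,370],[500,-270,73]): print("c",manip.ik(P,Rz(p[2]+sg)))
E
python3 fit.py
```

```text
carrier [ 582.29 -271.34   -0.75] -42.98444547583773 median|res| 12.210388447883332 inliers 0.3858407079646018
0 -1 393 -0.33134770239255246
0 1 360 0.0018632114727289602
1 -1 200 -0.6173458755389885
1 1 233 -0.7232337813577039
yellow [  2.1  -32.31] pair [-0.48 45.4 ] loose [-117.75  -33.96]
left 137 -16.394068 [497.5  199.31]
right 137 -6.330466 [499.   169.45]
[452.5 165. ] [547.5 209.5]
ik tests
[-0.38  0.72  0.99  2.08 -0.85  0.82  0.38]
[-0.42  0.3   0.95  1.94 -0.28  1.04 -0.09]
[-0.17  0.79  0.78  1.76 -0.69  0.89  0.17]
w [-0.79  0.44  0.34  2.18 -0.27  0.56 -0.33]
w [-0.9   0.01  0.4   1.87 -0.    1.26 -0.58]
c [-0.42  0.62  0.97  2.18 -0.78  0.75  0.33]
c [-0.8  -0.01  1.17  1.88  0.01  1.26 -0.38]
c [-0.3   0.8   1.04  1.96 -0.89  0.92  0.45]
[ 1.06  0.7  -0.89  1.99  0.76  0.82  2.11]
[ 1.23  0.46 -1.1   1.85  0.45  1.11  2.36]
[ 0.96  0.88 -0.9   1.68  0.8   0.99  2.17]
w [-0.3   0.45 -0.25  2.15  0.2   0.57  2.37]
w [-0.49  0.03 -0.02  1.85  0.    1.26  2.55]
c [ 1.06  0.62 -0.89  2.09  0.71  0.76  2.1 ]
c [-0.63 -0.    1.    1.88  0.    1.26  2.76]
c [ 1.09  0.76 -0.89  1.87  0.76  0.89  2.21]
```

```bash
cat >> h.py <<'E'
P=np.load("carrier.npy") if __import__("os").path.exists("carrier.npy") else None
def W(x,y,z):
    a=P[2]; return [P[0]+np.cos(a)*x-np.sin(a)*y, P[1]+np.sin(a)*x+np.cos(a)*y, z]
def L(p):
    a=P[2]; d=np.array(p[:2])-P[:2]; return np.array([np.cos(a)*d[0]+np.sin(a)*d[1],-np.sin(a)*d[0]+np.cos(a)*d[1],p[2]])
def Rz(a):
    y=np.array([np.cos(a),np.sin(a),0]); z=np.array([0,0,-1.]); return np.c_[np.cross(y,z),y,z]
def st(t=""): print(t,"t",round(manip.get_clock(),1),"tcpL",L(manip.get_tcp_pos()).round(1),"F",np.round(manip.get_force(),1),"op",round(manip.get_opening(),1),flush=True)
E
python3 - <<'E'
from h import *
manip.set_joints([-1.0,.03,0,1.85,0,1.26,-.3]); manip.set_joints([.43,.03,0,1.85,0,1.26,-.32]); st()
R=Rz(P[2])
manip.move_ptp([473,-216,190],R); print(manip.get_joints()); st()
print("hit",manip.move_straight([473,-216,66],max_speed=120,stop_force=8)); st()
manip.move_gripper(40,squeeze=30); manip.dwell(.2); st("grip")
s=manip.snapshot("top"); cv2.imwrite("pics/g1.png",s["image"][:,:,::-1])
print(proj(s,[W(*L([473,-216,115])[:2],115)]))
E
```

```text
t 3.5 tcpL [-158.3  -82.4  369.3] F [-0.3 -0.6 -0.1] op 84.9
[ 0.38704862  0.3005036  -0.02757511  1.95570421  0.01081294  0.88394645
 -0.39594519]
 t 4.3 tcpL [-117.   -33.7  191. ] F [ 0.1  0.1 -0.4] op 85.5
hit False
 t 5.4 tcpL [-117.1  -33.9   66.7] F [ 0.1 -0.9 -0.7] op 85.5
grip t 6.0 tcpL [-116.6  -33.8   66.8] F [ 0.6 -1.4  7.2] op 51.6
[[312.06672314 200.16550113]]
```

Run:
```python
from h import *
z=66.9; R=Rz(P[2])
print(manip.move_straight(W(-60,-38,z),R,max_speed=70,stop_force=25)); st()
print(manip.move_straight(W(-0.5,-38,z),R,max_speed=60,stop_force=25)); st()
print(manip.move_straight(W(-0.5,-24,z),R,max_speed=15,stop_force=7)); st()
manip.dwell(.2); st()
s=manip.snapshot("top"); cv2.imwrite("pics/top1.png",cv2.resize(s["image"][120:240,255:385,::-1],None,fx=4,fy=4,interpolation=cv2.INTER_CUBIC))
s=manip.snapshot("side"); cv2.imwrite("pics/s1.png",s["image"][:,:,::-1])
a=cv2.imread("pics/top1.png"); b=cv2.resize(s["image"][170:310,250:410,::-1],None,fx=1.7,fy=1.7); 
o=np.zeros((480,800,3),np.uint8); o[:,:520]=a; o[:b.shape[0],525:525+b.shape[1]]=b; cv2.imwrite("pics/c1.png",o)
```

```text
True
 t 6.5 tcpL [-111.6  -34.2   66.1] F [ 0.7 -0.4  4.4] op 51.8
True
 t 6.9 tcpL [-110.9  -34.2   66.3] F [-1.4  1.2  6.4] op 51.6
True
 t 8.0 tcpL [-110.8  -34.1   66.4] F [-1.2  0.2  4.6] op 51.5
 t 8.2 tcpL [-110.8  -34.1   66.4] F [-1.9  0.7  5.2] op 51.5
```

View pics/c1.png

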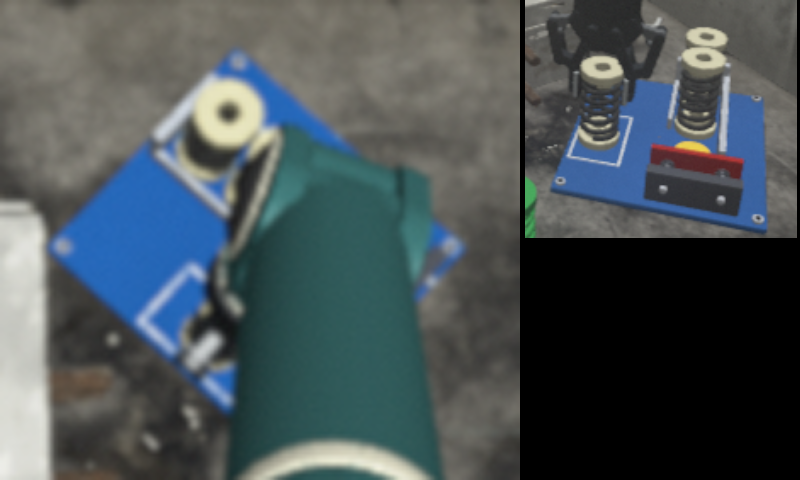

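The side view shows the cartridge still in the white outline, upright and gripped. The moves stopped early after about 6 mm, probably from a force transient or from pressing down too hard. I'll retry slowly from a slightly higher z.

Run:
```python
from h import *
R=Rz(P[2])
manip.move_straight(W(-110.5,-34.2,67.2),R,max_speed=10); manip.dwell(.1); st("up")
for x in(-105,-95):
    print(manip.move_straight(W(x,-34.5,67.2),R,max_speed=20,stop_force=35)); st(x)
```

```text
up t 8.7 tcpL [-111.   -34.5   66.5] F [-0.5 -0.6 -4.8] op 51.2
False
-105 t 9.1 tcpL [-104.9  -34.6   67.1] F [-1.1 -1.4 -4. ] op 51.4
False
-95 t 9.8 tcpL [-95.1 -34.5  67.1] F [-0.2  0.2 -3.4] op 51.3
```

Run:
```python
from h import *
R=Rz(P[2]); z=67.0
print(manip.move_straight(W(-45,-38,z),R,max_speed=50,stop_force=40)); st()
print(manip.move_straight(W(-0.5,-38,z),R,max_speed=40,stop_force=40)); st()
y=-38
while y<-22:
    y+=1; h=manip.move_straight(W(-0.5,y,z),R,max_speed=15,stop_force=20); 
    a=P[2]; F=np.array(manip.get_force()); fy=-np.sin(a)*F[0]+np.cos(a)*F[1]; print(y,h,round(fy,1),L(manip.get_tcp_pos()).round(1))
    if h or fy<-7: break
st()
s=manip.snapshot("side"); cv2.imwrite("pics/s2.png",cv2.resize(s["image"][170:310,250:410,::-1],None,fx=3,fy=3))
```

```text
False
 t 10.9 tcpL [-45.5 -38.   66.9] F [ 0.9 -0.3 -4.3] op 51.3
False
 t 12.2 tcpL [ -0.8 -37.9  67. ] F [-0.4  0.4 -4.5] op 51.5
-37 False 0.4 [ -0.6 -36.8  67.1]
-36 False 0.2 [ -0.5 -35.8  67. ]
-35 False -0.1 [ -0.5 -34.9  67. ]
-34 False 0.2 [ -0.5 -33.9  67. ]
-33 False 0.6 [ -0.5 -33.   67. ]
-32 False -3.3 [ -0.5 -32.8  67. ]
-31 False -2.8 [ -0.4 -31.2  67. ]
-30 False -4.7 [ -0.4 -30.6  67. ]
-29 False -5.5 [ -0.4 -30.   67. ]
-28 False -7.2 [ -0.4 -30.   67. ]
 t 14.7 tcpL [ -0.4 -30.   67. ] F [-5.1 -5.1 -2.4] op 51.7
```

View pics/s2.png

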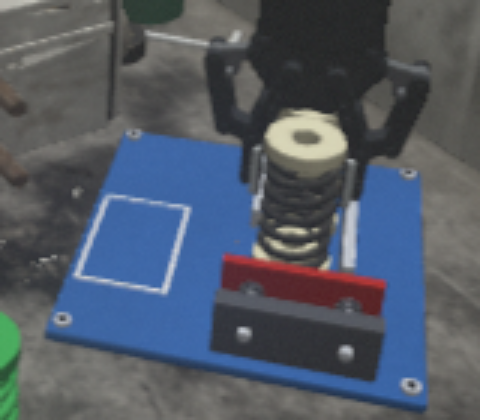

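The row is packed: contact came at y = -30.0, exactly the nominal value, and the cartridge is upright on the spot. Next I'll release it and fetch the wedge.

Run:
```python
from h import *
R=Rz(P[2])
manip.move_straight(W(-.5,-30.3,66.6),R,max_speed=20); manip.move_gripper(85); manip.dwell(.2); st("rel")
manip.move_straight(W(-.5,-30.3,200),R,max_speed=150); 
manip.set_joints([.43,.03,0,1.85,0,1.26,-.32]); manip.set_joints([-.43,.03,0,1.85,0,1.26,-.50])
Rw=Rz(np.radians(-5.5)); w=[422,196]
s=manip.snapshot("top")
print("caps",[(L([*b[0],0]).round(1),b[1]) for b in blobs(mask(rect(s,115,300,720,-450,0),(18,25,140),(35,130,255)),300,-450)])
manip.move_ptp(w+[220],Rw); st()
print("hit",manip.move_straight(w+[63],Rw,max_speed=100,stop_force=8)); st()
manip.move_gripper(10,squeeze=60); manip.dwell(.2); st("grip")
manip.move_straight([*w,75],Rw,max_speed=50); manip.dwell(.2); st("lift")
s=manip.snapshot("side"); t=manip.snapshot("top")
q=proj(s,[[422,196,82]])[0]; print(q); q=q.astype(int)
a=cv2.resize(s["image"][max(q[1]-50,0):q[1]+50,q[0]-65:q[0]+65,::-1],(520,400)); b=cv2.resize(t["image"][165:240,150:200,::-1],None,fx=5,fy=5)
o=np.zeros((400,780,3),np.uint8); o[:,:520]=a; o[:375,525:775]=b; cv2.imwrite("pics/wg.png",o)
```

```text
rel t 15.6 tcpL [ -0.5 -30.2  66.7] F [ 0.   0.4 -0.1] op 85.2
caps [(array([-1.4, 21.6,  0. ]), np.float64(5566.75))]
 t 19.8 tcpL [-434.7  233.3  221.1] F [0.3 0.2 1.4] op 85.1
hit False
 t 21.5 tcpL [-435.8  233.    63.5] F [-0.3 -0.2 -0.2] op 84.9
grip t 22.3 tcpL [-435.8  232.9   63.2] F [1.6 0.4 2.7] op 17.5
lift t 22.9 tcpL [-436.   232.3   74.8] F [-0.4 -0.6 -2.4] op 16.9
[201.84349299 155.90870335]
```

View pics/wg.png

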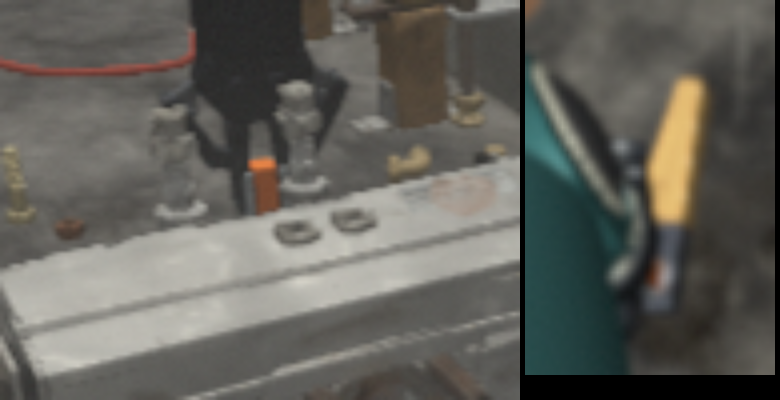

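The wedge is held: the opening is 17.5 mm, the weight reads 2.4 N, and its axis lies along the tool's y. Next I'll carry it high over the actuator, hover in front of the gap and check the tip.

Run:
```python
from h import *
R=Rz(P[2]); Rw=Rz(np.radians(-5.5))
manip.move_straight([422,196,375],Rw,max_speed=200)
manip.move_ptp([445,0,375],Rz(np.radians(-25))); manip.move_ptp(W(-180,-59.5,375),R); st(); print(manip.get_joints())
manip.move_straight(W(-180,-59.5,78),R,max_speed=150,stop_force=15); manip.dwell(.2); st()
t=manip.snapshot("top"); s=manip.snapshot("side")
cv2.imwrite("pics/t3raw.png",t["image"][:,:,::-1]);cv2.imwrite("pics/s3raw.png",s["image"][:,:,::-1])
exp=np.array([W(-180+125,-59.5-15,z) for z in(53,)]+[W(-180+125,-59.5-1,53)]+[W(-180+35,-59.5+15,53),W(-180+35,-59.5-15,53)])
print(proj(t,exp).round(1),proj(s,exp).round(1))
a=cv2.resize(t["image"][140:240,262:362,::-1],(500,500),interpolation=cv2.INTER_CUBIC)
for q in proj(t,exp): cv2.circle(a,tuple(int(v) for v in (q-[262,140]+.5)*5),2,(255,0,255),-1)
b=cv2.resize(s["image"][200:300,260:360,::-1],(290,290)); o=np.zeros((500,800,3),np.uint8); o[:,:500]=a; o[:290,505:795]=b; cv2.imwrite("pics/c3.png",o)
```

```text
t 26.2 tcpL [-180.4  -58.3  374.9] F [ 0.1  0.6 -2.7] op 17.5
[-0.04306564 -0.0240255   0.40220498  1.89008271  0.00931044  1.27383987
 -0.39187204]
 t 28.6 tcpL [-179.8  -59.4   78.3] F [ 0.2  0.3 -2. ] op 17.1
[[331.7 197.8]
 [328.3 194.7]
 [305.3 212.2]
 [312.6 218.8]] [[317.4 250. ]
 [318.4 245.8]
 [276.3 234.1]
 [272.7 242.6]]
```

View pics/c3.png

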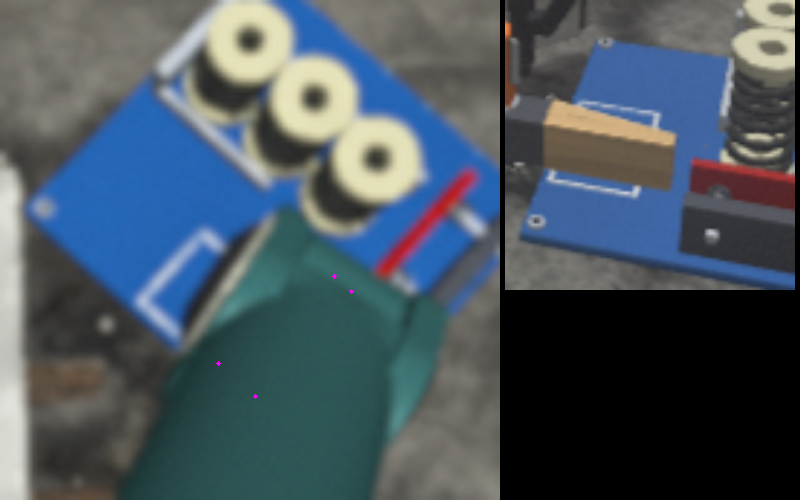

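The side view shows the wedge tip's top corners at about px (317.6,246) and (317,250.5). They were expected at (318.4,245.8) and (317.4,250.0), so it is aligned to within about 2 mm. The row looks straight in the top view. Next I'll enter the gap with a force guard.

Run:
```python
from h import *
R=Rz(P[2])
h=manip.move_straight(W(-125,-59.5,76.5),R,max_speed=40,stop_force=12); manip.dwell(.1); st(h)
if not h:
    h=manip.move_straight(W(-125,-59.5,72),R,max_speed=15,stop_force=6); manip.dwell(.1); st(h)
s=manip.snapshot("side"); cv2.imwrite("pics/s4.png",cv2.resize(s["image"][190:300,260:400,::-1],None,fx=4,fy=4,interpolation=cv2.INTER_CUBIC))
```

```text
False t 30.3 tcpL [-125.2  -59.4   76.5] F [ 0.3 -0.1 -2.2] op 17.4
True t 30.7 tcpL [-124.8  -59.3   73.2] F [-0.6  1.   4.7] op 17.2
```

View pics/s4.png

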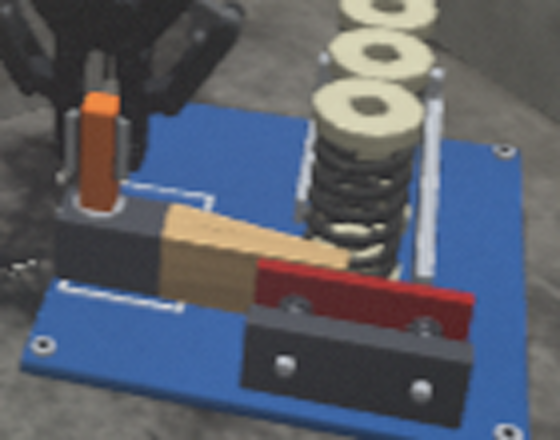

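The tip is in the gap between the third cartridge and the red plate, flat on the carrier, with the post vertical. Contact came at z = 73.2 as predicted. Next I'll drive it in small steps, logging the forces.

Run:
```python
from h import *
R=Rz(P[2]); z=73.4; a=P[2]
h=manip.move_straight(W(-90,-61.7,z),R,max_speed=40,stop_force=25); st(h)
x=-90
while x<-53 and not h:
    x+=4; y=-62.5-max(0,(x+83)*.176)
    h=manip.move_straight(W(x,y,z),R,max_speed=25,stop_force=40)
    F=np.array(manip.get_force()); print(x,h,L(manip.get_tcp_pos()).round(1),"fx %.1f fy %.1f fz %.1f"%(np.cos(a)*F[0]+np.sin(a)*F[1],-np.sin(a)*F[0]+np.cos(a)*F[1],F[2]),flush=True)
manip.dwell(.2); st()
s=manip.snapshot("side"); cv2.imwrite("pics/s5.png",cv2.resize(s["image"][190:300,260:400,::-1],None,fx=4,fy=4,interpolation=cv2.INTER_CUBIC))
```

```text
False t 31.8 tcpL [-89.8 -61.9  73.2] F [-0.1 -0.2 -0.7] op 17.6
-86 False [-86.5 -62.5  73.3] fx -2.3 fy -0.7 fz 1.6
-82 False [-84.1 -62.6  73.4] fx -9.7 fy 0.2 fz 8.1
-78 False [-80.6 -63.1  73.5] fx -11.2 fy 0.7 fz 10.6
-74 False [-77.9 -63.6  73.6] fx -15.7 fy 0.9 fz 15.9
-70 False [-74.9 -64.1  73.7] fx -18.1 fy 0.9 fz 19.0
-66 False [-71.7 -64.9  73.7] fx -21.5 fy 1.2 fz 20.9
-62 False [-68.7 -65.4  73.8] fx -25.2 fy 0.2 fz 25.3
-58 False [-65.5 -66.2  73.7] fx -27.9 fy 0.5 fz 26.6
-54 False [-62.6 -66.7  73.8] fx -30.7 fy 0.2 fz 30.6
-50 False [-59.5 -67.2  73.9] fx -34.1 fy 0.1 fz 33.5
 t 35.1 tcpL [-59.5 -67.2  73.9] F [-25.4  23.2  33.7] op 17.4
```

View pics/s5.png

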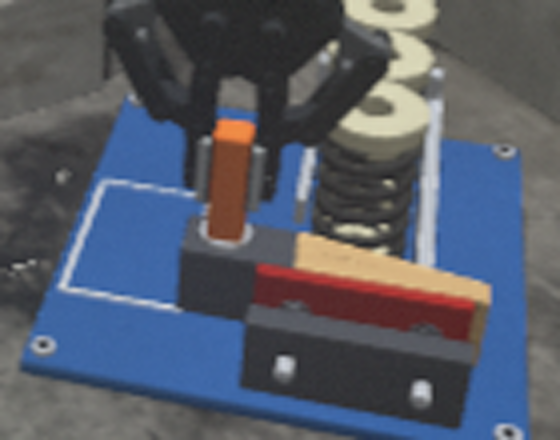

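The wedge is well in, with its tip past the back end of the plate, and the row is upright. The tool is pressing down with about 33 N, which adds friction. I'll ease the height and drive the remaining 5 mm or so.

```bash
cat > drive.py <<'E'
from h import *
R=Rz(P[2]); a=P[2]; z=73.4; x=-50
for dx,dz in((0,.5),(0,.5),(3,.3),(3,.2),(3,.2),(2,0),(2,0),(2,0)):
    x+=dx; z+=dz; p=L(manip.get_tcp_pos()); y=-67.2-max(0,(p[0]+59.5))*.176
    h=manip.move_straight(W(x,y,z),R,max_speed=20,stop_force=40)
    F=np.array(manip.get_force()); p=L(manip.get_tcp_pos()); print(x,round(z,1),h,p.round(1),"fx %.1f fy %.1f fz %.1f"%(np.cos(a)*F[0]+np.sin(a)*F[1],-np.sin(a)*F[0]+np.cos(a)*F[1],F[2]),flush=True)
    if p[0]>-53.5: break
manip.dwell(.2); st()
E
python3 drive.py
```

```text
-50 73.9 False [-59.4 -67.1  74. ] fx -32.2 fy -2.4 fz 29.9
-50 74.4 False [-59.2 -67.2  74.2] fx -31.0 fy -1.9 fz 27.6
-47 74.7 False [-59.1 -67.1  74.5] fx -39.1 fy -2.3 fz 36.1
-44 74.9 False [-55.3 -67.5  74.6] fx -36.4 fy -2.7 fz 32.5
-41 75.1 False [-52.4 -68.   74.7] fx -36.0 fy -1.0 fz 31.3
 t 36.7 tcpL [-52.4 -68.1  74.7] F [-27.3  23.7  32.8] op 17.2
```

Run:
```python
from h import *
R=Rz(P[2])
manip.move_straight(W(-52.2,-68,74.2),R,max_speed=20); manip.dwell(.2); st("unload")
p=L(manip.get_tcp_pos())
manip.move_gripper(45); manip.dwell(.2); st("open")
q=L(manip.get_tcp_pos())
manip.move_straight(W(q[0],q[1],160),R,max_speed=80); st("up")
manip.move_straight(W(q[0],q[1],300),R,max_speed=200)
manip.set_joints([-.43,.03,0,1.85,0,1.26,-.50]); st()
t=manip.snapshot("top"); s=manip.snapshot("side")
print("post top L",[(L([*b[0],0]).round(1),b[1]) for b in blobs(mask(rect(t,114,300,720,-450,0),(5,200,180),(16,255,255)),300,-450,amin=60)])
print("red L",[(L([*b[0],0]).round(1),b[1]) for b in blobs(mask(rect(t,51,300,720,-450,0),(170,150,90),(180,255,255))|mask(rect(t,51,300,720,-450,0),(0,150,90),(4,255,255)),300,-450,amin=60)])
a=cv2.resize(t["image"][130:235,262:376,::-1],None,fx=4,fy=4,interpolation=cv2.INTER_CUBIC); b=cv2.resize(s["image"][190:310,265:395,::-1],None,fx=2.5,fy=2.5)
o=np.zeros((420,790,3),np.uint8); o[:,:456]=a; o[:300,460:785]=b; cv2.imwrite("pics/c6.png",o)
```

```text
unload t 37.6 tcpL [-52.9 -68.4  73.7] F [-5.3  1.6 -3.5] op 17.4
open t 38.2 tcpL [-51.9 -67.9  74.4] F [0.1 0.3 0.3] op 45.4
up t 39.5 tcpL [-52.4 -68.  159.4] F [ 0.3  0.2 -0.4] op 44.8
 t 42.0 tcpL [-401.1  219.2  369.1] F [ 0.7  0.3 -1. ] op 44.9
post top L [(array([-56.3, -68.9,   0. ]), np.float64(128.0))]
red L [(array([ -0.9, -87.3,   0. ]), np.float64(398.5))]
```

View pics/c6.png

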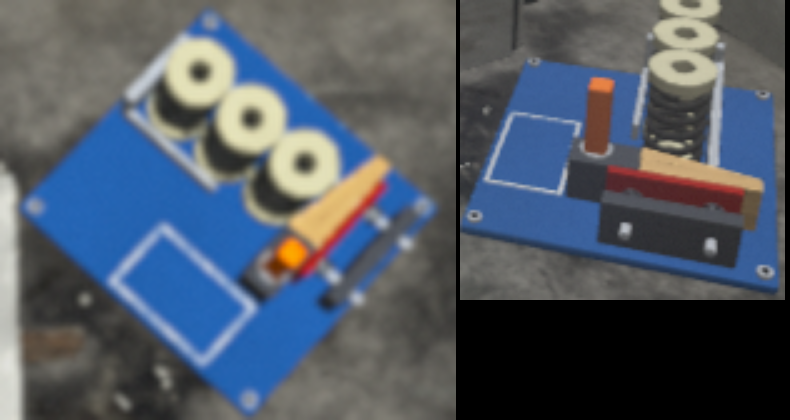

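The wedge sits flat in the gap with its post upright, and the three cartridges are upright in line. I'll check the plate's travel against the first picture, measured the same way.

Run:
```python
from h import *
t=manip.snapshot("top"); t0=dict(t); t0["image"]=cv2.imread("pics/top0.png")[:,:,::-1].copy()
m=lambda im:mask(im,(168,120,80),(180,255,255))|mask(im,(0,150,80),(4,255,255))
for k in(t0,t):
    im=m(rect(k,51,300,720,-450,0)); n,l,st_,c=cv2.connectedComponentsWithStats(im); i=1+np.argmax(st_[1:,4])
    yx=np.argwhere(l==i)/2; q=np.array([L([300+b,-450+a,0]) for a,b in yx]); q=q[(q[:,0]>10)&(q[:,0]<45)]; print("plate y mid/min/max",q[:,1].mean().round(2),np.percentile(q[:,1],[3,97]).round(1))
print("caps",[(L([*b[0],0]).round(1),b[1]) for b in blobs(cv2.erode(mask(rect(t,115,300,720,-450,0),(18,25,140),(30,130,255)),np.ones((13,13))),300,-450,amin=100)])
```

```text
plate y mid/min/max -81.3 [-85.5 -77.6]
plate y mid/min/max -88.2 [-90.6 -86.2]
caps [(array([-2.6,  6.3,  0. ]), np.float64(3979.75))]
```

The plate's back edge moved from -85.5 to -90.6 mm, which is about 5.1 mm. I'm handing in.

```bash
python3 -c "
from bench import manip
print(manip.finish_job(),manip.get_clock())"
```

```text
the job is handed in; nothing more can be done
the job is handed in; nothing more can be done
```

The job is handed in (result not shown to me): the third cartridge is packed on the yellow spot, and the wedge is jammed flat and released with the red plate about 5 mm back and all three cartridges upright in line.

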